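Set a biscuit tile running in the lining machine

TASK

Get the tile lining machine ready: gently slide the terracotta tile along its guides until it is fully home against the end stop, then gently lower the pen onto it by pushing the lift lever right down under the lamp, and last move the feed lever on the control box to the middle mark. Leave the tile home, do not knock the lamp, and leave the jar, tub and heart plaque where they are.

Things in the scene. Friction and masses are not known exactly. Their poses are not given: they have to be found in the camera images.
- machine: Tile lining machine, fixed. Origin on the table below the pen; its front is its own -x. Grey bed x -110..150, y -220..140 mm, top z 30. Two guides along y, 8 mm high, inner faces x -52 and 52, y -175..95. Column behind (x 90..140, y -25..25) carries a white head: x -35..140, y -28..28, z 127..172. Steel pen hangs under the head at x = y = 0, its point 16 mm above the tile when raised.
- stop (a point): Middle of the foot of the end stop's inner face, on the bed at machine x 0, y 90, z 30 mm. The stop is an aluminium bar across the guides' +y end, 104 mm long, 12 mm thick, 10 mm high.
- tile: Plain terracotta tile, 100 (x) by 180 (y) by 12 mm, about 0.4 kg, loose on the bed between the guides (2 mm play each side), top 4 mm above them. Origin: centre of its underside. Starts 45 to 95 mm short of the stop, on the machine's -y side; home when its +y end touches the stop, origin then at machine y = 0. Sliding it takes 2 to 5 N on its -y end.
- lift (a joint): Lift lever angle, rad: 0 = fully raised, grows as the lever's tab is pushed down, 0.8 = fully down at its stop, pen on the tile. It starts at 0 to 0.2. Friction holds it where it is left; about 2.5 N at the tab moves it.
- lift_pivot (a point): Pivot of the lift lever on the head's +y side, at machine x -10, y 52, z 150 mm; its axis is the machine's y. The steel lever points to the machine's -x, sloping up 0.45 rad from level at joint 0 and down 0.35 rad at joint 0.8.
- lift_tab (a point): Centre of the upper face of the lift lever's black tab: 40 mm long, 32 mm wide, 8 mm thick, at the lever's free end. The tab's centre is 98 mm from the pivot, its end 118 mm. Push it down from above.
- lamp: Aluminium lamp bar fixed above the lift lever, 28 (x) by 180 (y) by 22 mm; origin at the centre of its underside, at machine x -76, y 60, z 265 mm. It is in the way of a gripper pointing straight down on the lever: come from the machine's front (-x), gripper leaning back 25 to 35 degrees. A 12 mm stalk holds it at z 300 from the column (x 125, y 0) to x -80, y 30.
- control: Grey control box, fixed, 170 (x) by 190 (y) by 50 mm high, origin under its centre, front its own -x. The feed lever turns about a vertical axis at box x 50, y 0. Three white ribs on its top, 115 mm from the pivot, are the marks: left (to the box's +y), middle (straight to the front, slightly longer), right.
- feed (a joint): Feed lever angle, rad: 0 = at the left mark, 0.6 = middle mark, 1.2 = right mark; grows counter-clockwise seen from above (knob towards the box's -y). Starts at 0 to 0.3. Friction holds it where it is left; about 1.5 N at the knob moves it.
- feed_knob (a point): Centre of the top of the feed lever's black knob: an upright round post 20 mm thick and 45 mm tall, its top 107 mm above the table, 85 mm from the lever's pivot. The flat steel lever lies below it, its upper face 67 mm above the table, and its end points at the marks.
- jar: Bystander: closed glass jar with a brass lid, 72 mm wide, about 110 mm tall. Origin under its centre.
- tub: Bystander: open white plastic tub, 100 mm wide, 100 mm tall. Origin under its centre.
- heart: Bystander: flat terracotta heart plaque, about 85 mm across, 10 mm thick, lying on the table. Origin at the underside, near its middle.
Mind the look-alikes: they are no part of the job. What is shaped like the tile but blue or yellow is not meant.

How it is judged:
By the outcome, as a careful person would: the job done as asked, in the order asked, and still so for the second after the job is handed in, with the robot touching nothing.
It also fails if it takes over 64 s, if anything falls off the work surface, if the arm or the gripper's body presses on something with over 40 N, if the wrist force passes 120 N, or if a joint passes its speed limit or range.

ROBOT

A 7-joint arm with a two-finger parallel gripper is mounted at the origin on the work surface. World frame = base frame: x ahead of the robot, y to its left, z up, the work surface at z = 0. Lengths are in m, angles in rad, forces in N, time in s.
With the tool pointing down it reaches from about 0.425 to 0.975 m from the base axis. Payload 16.7 kg.
Tool frame: the origin (TCP) lies midway between the tips of the shut fingers; the grasp point (between the pads) lies 19 mm behind it; z points along the fingers, y is the line along which they close (so a half turn about z gives the same grasp; the last joint's range is limited). The gripper opens to 85 mm and grips with 20 to 120 N. Pads are 22 mm wide; open, the fingers measure 114 mm over their backs; the gripper's body (76 mm by 85 mm) begins 54 mm behind the grasp point. The pads swing forward as they close: fully open they stand 13 mm farther back than shut.
Start: joints at [-1.482, 0.426, 0.074, 1.606, -0.034, 1.111, -0.067], TCP at [0.16, 0.656, 0.231] pointing down, gripper open.
Joint ranges: [-2.85, 2.85], [-0.5, 2.14], [-1.23, 1.37], [0.21, 2.46], [-1.02, 4.16], [0.16, 2.05], [-2.73, 2.73]. Speed limits (rad/s): [1.89, 1.89, 2.39, 2.39, 3.01, 3.01, 3.01].

INTERFACE

Orientations are given as a rotation vector (axis times angle).
In Python, from rig import ctrl, optics gives the robot as it stands. The module is installed in compiled form; this text tells all that it offers.
- The arm moves only by the shell command python3 -m inch 'ROWS'. ROWS is JSON, a list of rows, each a list of 3 entries, a list of its own where there are three numbers: the opening in per cent of the stroke, from 0 (shut) to 100 (fully open), then the shift along the tool's x, y, z in units of 40 mm (1.0 is 40 mm), then the turn, a rotation vector about the tool's x, y, z in units of 6 degrees (1.0 is 6 degrees). In form: [[fingers, [x, y, z], [rx, ry, rz]], ...]. A call has 1 to 10 rows; each row is the pose to reach, as a shift and turn from the pose commanded when the call began, along the tool's axes at that moment; what a row does not reach only later rows make up. A row lasts 1/10 s, in which the tool goes at most 50 mm and 8.59 degrees, less where a joint would pass 70% of its speed; a pose out of reach is approached as far as the arm can. A call with a gripper value outside its range is refused whole. The fingers move at their own pace and stop on an object; the grip force is fixed at half the most. Time passes only in rows, so rows that repeat a pose let the fingers close. It gives the time, the measured TCP pose, the force, the opening and the grip force at its end, in the units of the state.
- ctrl.read_state(): the state, without advancing time (a new reading comes with each control period).
- optics.get_image(name): name is "scene" or "top" or "wrist"; returns the picture (420x560x3 uint8, red, green, blue); there is no depth.
- optics.camera_model(name): a dict with "intrinsics" (3x3 intrinsics, pixels), "R" (3x3) and "t" (3): a world point X has camera coordinates R X + t; the wrist camera has in their place "mount" (4x4, takes a point from camera to tool coordinates, whose origin is the TCP and whose axes are the flange's). Camera axes: x right, y down, z forward; pixel columns grow to the right and rows downward; lengths in m; the calibration is good to about 2 mm. The wrist camera is an equidistant fisheye: a pixel r from the principal point sees the ray r / f radians off the axis. A picture is of the moment at which its call begins: read the wrist's pose just before it. camera_model takes no time and is no camera call.
- ctrl.close_job(): hands the job in; it is judged then, once.
The state is a dict: "time": time; "joint_pos": joint angles; "qvel": joint speeds; "effort": joint torques, N m; "position": TCP position; "tool_rot": TCP orientation; "wrist_force": force on the tool from outside, world axes, zero at the start; "moment": the same for the moment, N m; "grip_width": finger opening in m; "grip_force": force on a finger pad.
Only numpy, scipy, OpenCV 4.12 (cv2) and the standard library are available. Lean on these libraries where they do the work, as an engineer would, in place of code of your own. Each camera call takes 0.05 s, during which the arm holds its last target. There are 200 camera calls.

## Working session

There is one attempt and no reset: what is moved stays moved. The work goes in short steps, Python scripts to look and compute and a shell command to move; the robot and the scene stay as the last step left them, time stands still between calls to the robot, and variables do not carry over. Pictures are saved under pics/ and viewed, at most 10 in all, crops included, and the job is handed in when it is done.

```bash
mkdir -p pics; python3 - <<'E'
from rig import ctrl, optics
import cv2,numpy as np
s=ctrl.read_state(); print({k:np.round(v,3).tolist() for k,v in s.items()})
for n in ("scene","top"):
    cv2.imwrite(f"pics/{n}0.png",optics.get_image(n)[:,:,::-1])
    m=optics.camera_model(n); print(n,{k:np.round(v,4).tolist() for k,v in m.items()})
print(optics.camera_model("wrist"))
E
```

```text
{'time': 0.0, 'joint_pos': [-1.482, 0.427, 0.074, 1.607, -0.034, 1.111, -0.067], 'qvel': [0.0, -0.0, -0.001, -0.0, -0.0, 0.001, 0.0], 'effort': [0.0, -94.978, 3.76, -46.352, 0.019, 0.01, 0.0], 'position': [0.16, 0.655, 0.231], 'tool_rot': [-0.374, -3.119, 0.002], 'wrist_force': [0.871, 0.176, 0.261], 'moment': [-0.008, 0.067, -0.04], 'grip_force': 0.0, 'grip_width': 0.086}
scene {'intrinsics': [[472.9048, 0.0, 275.2527], [0.0, 472.9048, 214.915], [0.0, 0.0, 1.0]], 'R': [[-0.8125, 0.5829, 0.0052], [0.4509, 0.6341, -0.6282], [-0.3695, -0.5081, -0.778]], 't': [0.4064, -0.1052, 1.4968]}
top {'intrinsics': [[522.034, 0.0, 272.1356], [0.0, 522.034, 199.8732], [0.0, 0.0, 1.0]], 'R': [[-0.0145, -0.9999, -0.0083], [-0.9943, 0.0153, -0.1054], [0.1055, 0.0067, -0.9944]], 't': [0.0095, 0.5159, 1.7772]}
{'intrinsics': array([[325.1922621 ,   0.        , 282.98981828],
       [  0.        , 325.1922621 , 204.46869018],
       [  0.        ,   0.        ,   1.        ]]), 'mount': array([[-2.54941382e-04, -9.48723815e-01, -3.16106087e-01,
         8.01172795e-02],
       [ 9.99999685e-01, -4.79674916e-04,  6.33134644e-04,
        -7.70724047e-04],
       [-7.52298075e-04, -3.16105826e-01,  9.48723638e-01,
        -1.42771945e-01],
       [ 0.00000000e+00,  0.00000000e+00,  0.00000000e+00,
         1.00000000e+00]])}
```

View pics/scene0.png

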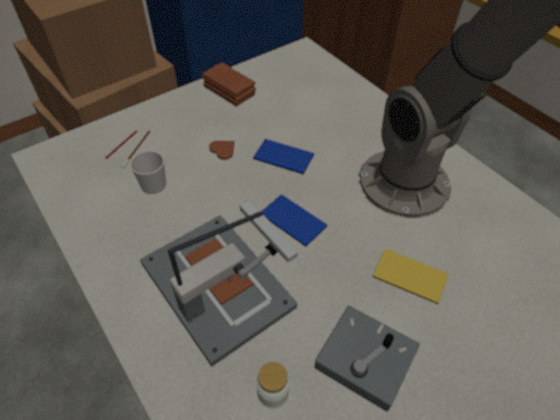

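View pics/top0.png

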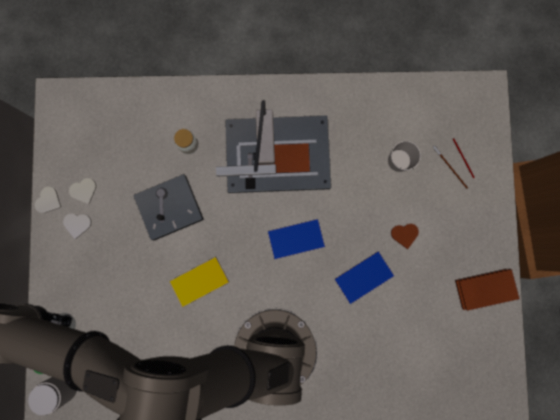

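The top view shows the machine bed at about (278,155), with the stop on the left and the tile (292,158) towards the right. The control box is at (168,207) with its knob near (161,217), the jar at (185,140), the tub at (403,157) and the heart at (405,236). The terracotta tile in the guides is the one meant. The blue ones at (296,239) and (364,277), the yellow one at (199,281) and the stacked bricks at (487,289) are look-alikes.

```bash
cat > h.py <<'E'
from rig import ctrl, optics
import cv2,numpy as np
from scipy.spatial.transform import Rotation as Ro
def ray(n,px,st=None):
    m=optics.camera_model(n);K=m["intrinsics"];u=np.array([(px[0]-K[0,2])/K[0,0],(px[1]-K[1,2])/K[1,1]])
    if n!="wrist":
        R=np.array(m["R"]);return -R.T@np.array(m["t"]),R.T@np.r_[u,1]
    r=np.linalg.norm(u);d=np.r_[u/max(r,1e-9)*np.sin(r),np.cos(r)]
    M=np.array(m["mount"]);T=Ro.from_rotvec(st["tool_rot"]).as_matrix()
    return T@M[:3,3]+st["position"],T@M[:3,:3]@d
def onz(n,px,z,st=None):
    o,d=ray(n,px,st);return o+d*(z-o[2])/d[2]
def proj(n,X,st=None):
    m=optics.camera_model(n);K=m["intrinsics"]
    if n!="wrist":
        c=np.array(m["R"])@X+m["t"];return K[:2,:2]@(c[:2]/c[2])+K[:2,2]
    M=np.array(m["mount"]);T=Ro.from_rotvec(st["tool_rot"]).as_matrix()
    c=M[:3,:3].T@(T.T@(np.array(X)-st["position"])-M[:3,3])
    rho=np.linalg.norm(c[:2]);return K[:2,:2]@(c[:2]/rho*np.arctan2(rho,c[2]))+K[:2,2]
def two(n1,p1,n2,p2):
    o1,d1=ray(n1,p1);o2,d2=ray(n2,p2)
    A=np.c_[d1,-d2];t=np.linalg.lstsq(A,o2-o1,rcond=None)[0]
    a,b=o1+d1*t[0],o2+d2*t[1];return (a+b)/2,np.linalg.norm(a-b)
E
python3 - <<'E'
from h import *
im=cv2.imread("pics/top0.png");g=cv2.cvtColor(im,cv2.COLOR_BGR2HSV)
print(im[185,300],im[120,240],im[210,300],im[190,150])
v=g[:,:,2]
for nm,(x0,y0,x1,y1),z in (("bed",(215,100,345,205),.03),("box",(120,165,215,250),.05)):
    # blue-grey, darker than table
    t,m=cv2.threshold(v[y0:y1,x0:x1],0,255,cv2.THRESH_BINARY_INV+cv2.THRESH_OTSU)
    m=cv2.morphologyEx(m,cv2.MORPH_OPEN,np.ones((9,9)))
    c=max(cv2.findContours(m,0,2)[0],key=cv2.contourArea);h=cv2.convexHull(c)
    r=cv2.minAreaRect(h);b=cv2.boxPoints(r)+[x0,y0]
    W=np.array([onz("top",p,z) for p in b]);print(nm,t,b.round(1).tolist(),W.round(4).tolist(),W.mean(0).round(4))
    print([np.linalg.norm(W[i]-W[i-1]).round(3) for i in range(4)],[np.degrees(np.arctan2(*(W[i]-W[i-1])[[1,0]])).round(1) for i in range(4)])
a=cv2.resize(im[95:210,215:345],(650,575),interpolation=cv2.INTER_CUBIC)
cv2.imwrite("pics/c1.png",cv2.convertScaleAbs(a,alpha=1.8))
s=cv2.imread("pics/scene0.png");a=cv2.resize(s[200:415,130:430],(800,573),interpolation=cv2.INTER_CUBIC)
cv2.imwrite("pics/c2.png",cv2.convertScaleAbs(a,alpha=1.6))
E
```

```text
[71 66 63] [75 72 71] [114 119 125] [78 74 73]
bed 97.0 [[224.3, 118.4], [327.9, 114.6], [330.7, 189.3], [227.1, 193.1]] [[0.8059, 0.1656, 0.03], [0.8136, -0.1984, 0.03], [0.5494, -0.2012, 0.03], [0.5416, 0.1573, 0.03]] [ 0.6776 -0.0192  0.03  ]
[np.float64(0.264), np.float64(0.364), np.float64(0.264), np.float64(0.359)] [np.float64(1.8), np.float64(-88.8), np.float64(-179.4), np.float64(91.2)]
box 98.0 [[131.6, 194.2], [185.2, 172.5], [204.5, 220.0], [150.9, 241.7]] [[0.5404, 0.4826, 0.05], [0.6129, 0.2992, 0.05], [0.4483, 0.2329, 0.05], [0.3772, 0.4147, 0.05]] [0.4947 0.3573 0.05  ]
[np.float64(0.177), np.float64(0.197), np.float64(0.177), np.float64(0.195)] [np.float64(22.6), np.float64(-68.4), np.float64(-158.1), np.float64(111.4)]
```

View pics/c1.png

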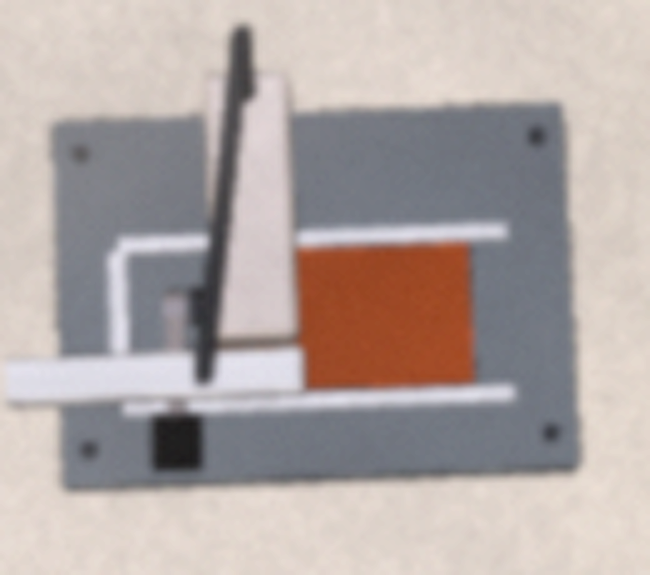

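View pics/c2.png

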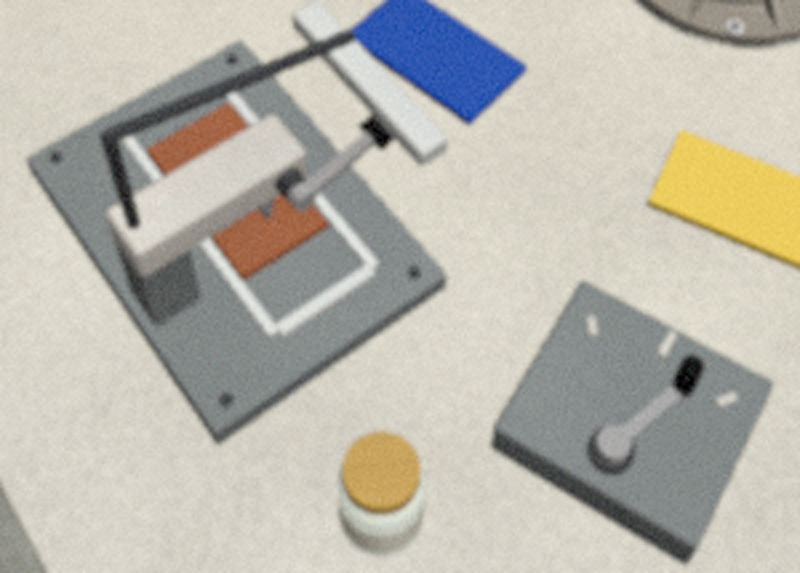

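The crops show the guides and stop. The stop's inner face is at top pixel ≈(240.6,155), the tile's -y end at ≈(309.4,158), and the tab at ≈(250,184). The tile in the guides is plainly terracotta. The feed knob is near the left rib, and the middle rib is the longer one. Next I refine the frames.

```bash
cat >> h.py <<'E'
def plan(p,R,gap=None):
    s=ctrl.read_state();R0=Ro.from_rotvec(s["tool_rot"])
    print("shift",np.round(R0.inv().apply(np.array(p)-s["position"])/.04,2).tolist(),"turn",np.round((R0.inv()*R).as_rotvec()/np.radians(6),2).tolist())
def down(yaw,tilt_axis=None,t=0):
    # tool x -> world direction at yaw+180, z down
    c,s_=np.cos(yaw),np.sin(yaw);R=Ro.from_matrix(np.array([[-c,-s_,0],[-s_,c,0],[0,0,-1]]).T)
    return Ro.from_rotvec(np.array(tilt_axis)*np.radians(t))*R if tilt_axis is not None else R
E
python3 - <<'E'
from h import *
im=cv2.imread("pics/top0.png");sc=cv2.imread("pics/scene0.png")
for nm,p,z in (("guide back R end mid",(316.6,141.2),.038),("guide front R end mid",(318.2,173.6),.038),("stop inner",(240.6,155),.04),("lamp tl",(216.4,166.6),.287),("lamp bl",(216.4,175.8),.287),("lamp br",(275.6,172.8),.287),("lamp tr",(275.6,164.4),.287)):
    print(nm,onz("top",p,z).round(4))
h=cv2.cvtColor(im,cv2.COLOR_BGR2HSV);m=((h[...,0]<20)&(h[...,1]>130)).astype(np.uint8);m[:140]=0;m[175:]=0;m[:,:270]=0;m[:,330:]=0
ys,xs=np.nonzero(m);print("tile px",xs.min(),xs.max(),ys.min(),ys.max(),onz("top",(xs.max()+.5,(ys.min()+ys.max())/2),.042).round(4))
# black things: knob and tab
def blk(img,x0,y0,x1,y1,th):
    v=img[y0:y1,x0:x1].max(2);m=(v<th).astype(np.uint8);n,l,st,c=cv2.connectedComponentsWithStats(m)
    return [(st[i].tolist(),(c[i]+[x0,y0]).round(1).tolist()) for i in range(1,n) if st[i][4]>6]
print("top knob",blk(im,150,185,185,235,45),"tab",blk(im,242,176,260,192,45))
print("scene knob",blk(sc,370,325,405,352,45),"tab",blk(sc,262,240,282,256,45))
a=cv2.resize(im[165:250,125:215],(635,600),interpolation=cv2.INTER_CUBIC)
cv2.imwrite("pics/c3.png",cv2.convertScaleAbs(a,alpha=1.8))
E
```

```text
guide back R end mid [ 0.7175 -0.1557  0.038 ]
guide front R end mid [ 0.6036 -0.1586  0.038 ]
stop inner [0.6727 0.1087 0.04  ]
lamp tl [0.5906 0.1646 0.287 ]
lamp bl [0.5629 0.1647 0.287 ]
lamp br [ 0.5692 -0.0114  0.287 ]
lamp tr [ 0.5944 -0.0118  0.287 ]
tile px 275 308 144 171 [ 0.6597 -0.1261  0.042 ]
top knob [([7, 30, 8, 5, 35], [160.2, 217.0])] tab [([3, 2, 10, 11, 99], [250.0, 183.0])]
scene knob [([13, 9, 10, 14, 99], [387.7, 340.3])] tab [([4, 4, 11, 11, 57], [271.1, 249.0])]
```

View pics/c3.png

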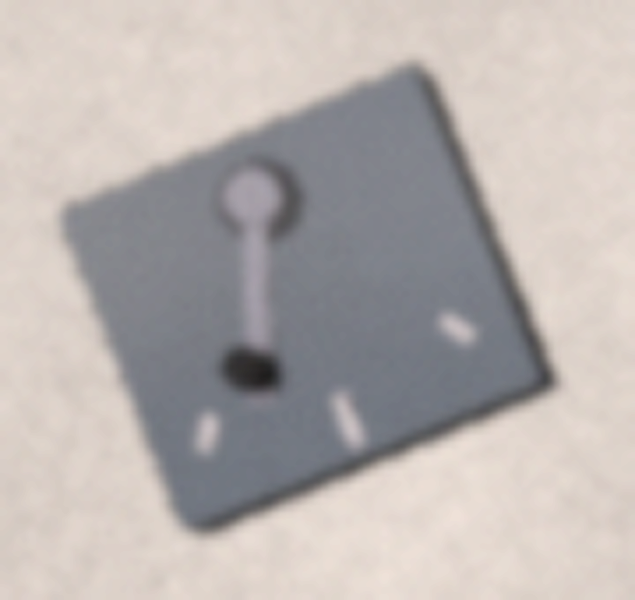

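```bash
python3 - <<'E'
from h import *
pv=onz("top",(160.7,192.9),.068);k=onz("top",(159.4,216.3),.107)
print("pivot",pv.round(4),"knob",k.round(4),np.linalg.norm((k-pv)[:2]))
for p in ((154.3,226.5),(174.3,224.3),(189.9,211.6)):
    r=onz("top",p,.052);d=(r-pv)[:2];print(r.round(4),np.linalg.norm(d).round(4),np.degrees(np.arctan2(d[1],d[0])).round(1))
d=(k-pv)[:2];print("knob ang",np.degrees(np.arctan2(d[1],d[0])))
print("knob 2view",two("top",(160.2,217),"scene",(387.7,340.3)),"tab",two("top",(250,183),"scene",(271.1,249)))
Rt=down(np.radians(1.4),[1,0,0],22)
print(Rt.as_matrix().round(2))
plan([.45,.10,.40],down(0)); plan([.655,-.20,.15],Rt)
E
```

```text
pivot [0.5412 0.3788 0.068 ] knob [0.4587 0.3738 0.107 ] 0.0826197175465725
[0.4285 0.4032 0.052 ] 0.1153 167.8
[0.435  0.3352 0.052 ] 0.1148 -157.7
[0.4775 0.2823 0.052 ] 0.1157 -123.4
knob ang -176.5408681818522
knob 2view (array([0.45767392, 0.3752535 , 0.0891432 ]), np.float64(0.00023392925094338463)) tab (array([0.55828573, 0.06837012, 0.1728536 ]), np.float64(0.0068467912362458775))
[[-1.   -0.02  0.  ]
 [-0.02  0.93  0.37]
 [-0.01  0.37 -0.93]]
shift [-10.34, -11.78, -4.22] turn [-0.01, -0.0, -2.28]
shift [-17.09, -17.85, 2.04] turn [-3.67, 0.39, -2.48]
```

```bash
python3 -m inch '[[0,[0,0,-4.2],[0,0,0]],[0,[0,0,-4.2],[0,0,0]],[0,[0,0,-4.2],[0,0,0]],[0,[0,0,-4.2],[0,0,0]],[0,[-10.3,-11.8,-4.2],[0,0,-2.3]],[0,[-10.3,-11.8,-4.2],[0,0,-2.3]],[0,[-10.3,-11.8,-4.2],[0,0,-2.3]],[0,[-10.3,-11.8,-4.2],[0,0,-2.3]],[0,[-10.3,-11.8,-4.2],[0,0,-2.3]],[0,[-10.3,-11.8,-4.2],[0,0,-2.3]]]'
python3 - <<'E'
from h import *
plan([.45,.10,.40],down(0));plan([.52,-.22,.35],down(np.radians(1.4),[1,0,0],22))
E
```

```text
time: 1.1
position: [0.2985, 0.3874, 0.3991]
tool_rot: [0.003, -3.141, 0.0]
wrist_force: [0.9, -0.6, 0.0]
grip_width: 0.0001
grip_force: 0.0
shift [-3.77, -7.19, -0.02] turn [-0.0, -0.0, 0.02]
shift [-5.51, -15.2, 1.23] turn [-3.67, -0.05, -0.21]
```

```bash
python3 -m inch '[[0,[-3.8,-7.2,0],[0,0,0]],[0,[-3.8,-7.2,0],[0,0,0]],[0,[-3.8,-7.2,0],[0,0,0]],[0,[-3.8,-7.2,0],[0,0,0]],[0,[-3.8,-7.2,0],[0,0,0]],[0,[-5.5,-15.2,1.2],[-3.7,0,-0.2]],[0,[-5.5,-15.2,1.2],[-3.7,0,-0.2]],[0,[-5.5,-15.2,1.2],[-3.7,0,-0.2]],[0,[-5.5,-15.2,1.2],[-3.7,0,-0.2]],[0,[-5.5,-15.2,1.2],[-3.7,0,-0.2]]]'
python3 - <<'E'
from h import *
R=down(np.radians(1.4),[1,0,0],22)
plan([.52,-.22,.35],R);plan([.66,-.22,.20],R);plan([.66,-.19,.05],R)
E
```

```text
time: 2.1
position: [0.4738, -0.0545, 0.372]
tool_rot: [-0.034, 3.078, 0.61]
wrist_force: [1.2, 0.8, -1.2]
grip_width: 0.0
grip_force: 0.0
shift [-1.06, -4.06, -1.07] turn [0.07, -0.01, -0.02]
shift [-4.54, -5.57, 2.39] turn [0.07, -0.01, -0.02]
shift [-4.52, -6.3, 6.15] turn [0.07, -0.01, -0.02]
```

```bash
python3 -m inch '[[0,[-1.1,-4.1,-1.1],[0,0,0]],[0,[-1.1,-4.1,-1.1],[0,0,0]],[0,[-1.1,-4.1,-1.1],[0,0,0]],[0,[-1.1,-4.1,-1.1],[0,0,0]],[0,[-4.5,-5.6,2.4],[0,0,0]],[0,[-4.5,-5.6,2.4],[0,0,0]],[0,[-4.5,-5.6,2.4],[0,0,0]],[0,[-4.5,-5.6,2.4],[0,0,0]],[0,[-4.5,-5.6,2.4],[0,0,0]],[0,[-4.5,-5.6,2.4],[0,0,0]]]'
python3 - <<'E'
from h import *
R=down(np.radians(1.4),[1,0,0],22)
plan([.66,-.18,.05],R);plan([.66,-.18,.040],R)
s=ctrl.read_state()
im=optics.get_image("wrist");cv2.imwrite("pics/w1.png",im[:,:,::-1])
E
```

```text
time: 3.1
position: [0.6585, -0.2185, 0.1965]
tool_rot: [0.036, -3.079, -0.604]
wrist_force: [-0.3, -0.6, 0.7]
grip_width: 0.0
grip_force: 0.0
shift [-0.06, -0.49, 3.76] turn [0.04, -0.08, -0.03]
shift [-0.06, -0.59, 3.99] turn [0.04, -0.08, -0.03]
```

View pics/w1.png

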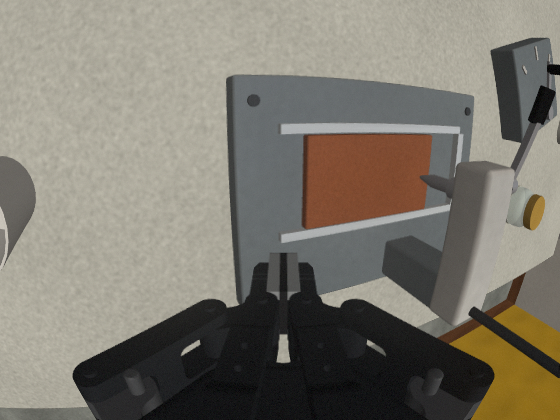

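The wrist view shows the tile's -y end at column ≈304 (rows 137–227), with the shut fingers at (283,270) clear of it. I go down short of the tile end.

```bash
python3 -m inch '[[0,[0,-0.1,1],[0,0,0]],[0,[0,-0.2,2],[0,0,0]],[0,[0,-0.4,3],[0,0,0]],[0,[0,-0.55,3.8],[0,0,0]],[0,[0,-0.55,3.8],[0,0,0]],[0,[0,-0.55,3.8],[0,0,0]],[0,[0,-0.55,3.8],[0,0,0]]]'
python3 - <<'E'
from h import *
R=down(np.radians(1.4),[1,0,0],22)
plan([.66,-.175,.0365],R);plan([.6595,-.14,.0365],R);plan([.6586,-.0717-.005,.0365],R)
E
```

```text
time: 3.85
position: [0.6595, -0.1831, 0.0525]
tool_rot: [-0.035, 3.08, 0.602]
wrist_force: [0.4, 0.2, -0.2]
grip_width: -0.0004
grip_force: 0.0
shift [-0.02, 0.04, 0.45] turn [0.02, -0.01, -0.02]
shift [-0.02, 0.85, 0.78] turn [0.02, -0.01, -0.02]
shift [-0.03, 2.31, 1.37] turn [0.02, -0.01, -0.02]
```

```bash
python3 -m inch '[[0,[0,0.04,0.4],[0,0,0]],[0,[0,0.04,0.42],[0,0,0]],[0,[0,0.2,0.49],[0,0,0]],[0,[0,0.4,0.57],[0,0,0]],[0,[0,0.6,0.65],[0,0,0]],[0,[0,0.7,0.69],[0,0,0]],[0,[0,0.75,0.71],[0,0,0]],[0,[0,0.75,0.71],[0,0,0]]]'
python3 - <<'E'
from h import *
R=down(np.radians(1.4),[1,0,0],22)
plan([.6595,-.145,.0365],R);plan([.6586,-.0717-.008,.0365],R)
E
```

```text
time: 4.65
position: [0.6579, -0.1428, 0.0346]
tool_rot: [0.036, -3.082, -0.605]
wrist_force: [0.2, -0.1, 0.1]
grip_width: -0.0002
grip_force: 0.0
shift [-0.04, -0.03, -0.06] turn [0.03, -0.05, -0.02]
shift [-0.05, 1.48, 0.55] turn [0.03, -0.05, -0.02]
```

```bash
python3 -m inch '[[0,[0,0.07,-0.01],[0,0,0]],[0,[0,0.14,0.01],[0,0,0]],[0,[0,0.21,0.04],[0,0,0]],[0,[0,0.28,0.07],[0,0,0]],[0,[0,0.35,0.1],[0,0,0]],[0,[0,0.42,0.13],[0,0,0]],[0,[0,0.49,0.15],[0,0,0]],[0,[0,0.56,0.18],[0,0,0]]]'
```

```text
time: 5.45
position: [0.6572, -0.1194, 0.0363]
tool_rot: [0.036, -3.082, -0.605]
wrist_force: [-0.3, -3.1, 1.1]
grip_width: 0.0001
grip_force: 1.7
```

```bash
python3 -m inch '[[0,[0,0.08,0.03],[0,0,0]],[0,[0,0.16,0.06],[0,0,0]],[0,[0,0.24,0.09],[0,0,0]],[0,[0,0.32,0.12],[0,0,0]],[0,[0,0.4,0.16],[0,0,0]],[0,[0,0.48,0.19],[0,0,0]],[0,[0,0.56,0.22],[0,0,0]],[0,[0,0.62,0.24],[0,0,0]],[0,[0,0.67,0.26],[0,0,0]],[0,[0,0.7,0.28],[0,0,0]]]'
```

```text
time: 6.45
position: [0.6566, -0.0895, 0.0366]
tool_rot: [0.036, -3.082, -0.605]
wrist_force: [0.0, -3.4, 1.8]
grip_width: -0.0001
grip_force: 1.8
```

Now in fine steps until the force shows the stop.

```bash
python3 -m inch '[[0,[0,0.04,0.02],[0,0,0]],[0,[0,0.08,0.03],[0,0,0]],[0,[0,0.12,0.05],[0,0,0]],[0,[0,0.16,0.06],[0,0,0]]]'; python3 -m inch '[[0,[0,0.03,0.01],[0,0,0]],[0,[0,0.06,0.02],[0,0,0]]]'
```

```text
time: 6.85
position: [0.6564, -0.0827, 0.0367]
tool_rot: [0.036, -3.082, -0.605]
wrist_force: [-0.5, -2.2, 0.2]
grip_width: 0.0002
grip_force: 1.1
time: 7.05
position: [0.6563, -0.08, 0.0368]
tool_rot: [0.036, -3.082, -0.605]
wrist_force: [-0.2, -2.7, -1.8]
grip_width: 0.0
grip_force: 0.9
```

```bash
python3 -m inch '[[0,[0,0.03,0.01],[0,0,0]],[0,[0,0.05,0.02],[0,0,0]]]'
```

```text
time: 7.25
position: [0.6563, -0.0778, 0.0368]
tool_rot: [0.036, -3.082, -0.605]
wrist_force: [0.2, -2.0, -1.3]
grip_width: -0.0002
grip_force: 1.0
```

```bash
python3 -m inch '[[0,[0,0.02,0.01],[0,0,0]],[0,[0,0.04,0.02],[0,0,0]]]'
```

```text
time: 7.45
position: [0.6564, -0.0772, 0.0368]
tool_rot: [-0.035, 3.083, 0.603]
wrist_force: [1.4, -8.2, -0.9]
grip_width: -0.0003
grip_force: 4.1
```

```bash
python3 -m inch '[[0,[0,0.02,0.01],[0,0,0]],[0,[0,0.04,0.02],[0,0,0]]]'
```

```text
time: 7.65
position: [0.6567, -0.0769, 0.0368]
tool_rot: [-0.033, 3.082, 0.599]
wrist_force: [2.3, -14.4, 0.1]
grip_width: 0.0002
grip_force: 7.0
```

```bash
python3 -m inch '[[0,[0,0.02,0.01],[0,0,0]],[0,[0,0.04,0.02],[0,0,0]]]'
```

```text
time: 7.85
position: [0.6569, -0.0766, 0.0368]
tool_rot: [-0.032, 3.082, 0.596]
wrist_force: [1.5, -19.9, 1.7]
grip_width: 0.0001
grip_force: 9.9
```

The tile is home: the force jumped to 8 N and then 20 N where expected. I back off and rise.

```bash
python3 -m inch '[[0,[0,-0.3,-0.1],[0,0,0]],[0,[0,-1,-0.4],[0,0,0]],[0,[0,-1.9,-0.75],[0,0,0]],[0,[0,-2.8,-1.1],[0,0,0]],[0,[0,-2.1,-3],[0,0,0]],[0,[0,-1.5,-4.5],[0,0,0]],[0,[0,-1.1,-5.5],[0,0,0]],[0,[0,-0.3,-7.5],[0,0,0]],[0,[0,-0.3,-7.5],[0,0,0]],[0,[0,-0.3,-7.5],[0,0,0]]]'
python3 - <<'E'
from h import *
im=optics.get_image("top")[:,:,::-1].copy();h=cv2.cvtColor(im,cv2.COLOR_BGR2HSV)
m=((h[...,0]<20)&(h[...,1]>130)).astype(np.uint8);m[:140]=0;m[175:]=0;m[:,:235]=0;m[:,330:]=0
ys,xs=np.nonzero(m);print("tile px",xs.min(),xs.max(),ys.min(),ys.max(),onz("top",(xs.max()+.5,158),.042).round(4) if len(xs) else "")
yaw=np.radians(1.4);M=lambda x,y:np.array([.6564+x*np.cos(yaw)-y*np.sin(yaw),.0183+x*np.sin(yaw)+y*np.cos(yaw)])
R=down(yaw,[0,1,0],-30);print(R.as_matrix()[:,2])
plan([.42,-.2,.38],down(yaw))
E
```

```text
time: 8.85
position: [0.6582, -0.1978, 0.3145]
tool_rot: [-0.037, 3.079, 0.603]
wrist_force: [1.2, 0.6, -0.5]
grip_width: -0.0
grip_force: 0.0
tile px 241 292 145 171 [ 0.6588 -0.0708  0.042 ]
[ 5.00000000e-01 -8.67361738e-19 -8.66025404e-01]
shift [5.95, 0.7, -1.48] turn [3.68, 0.1, 0.0]
```

```bash
python3 -m inch '[[0,[5.9,0.7,-1.5],[3.7,0,0]],[0,[5.9,0.7,-1.5],[3.7,0,0]],[0,[5.9,0.7,-1.5],[3.7,0,0]],[0,[5.9,0.7,-1.5],[3.7,0,0]],[0,[5.9,0.7,-1.5],[3.7,0,0]],[0,[5.9,0.7,-1.5],[3.7,0,0]],[0,[5.9,0.7,-1.5],[3.7,0,0]],[0,[5.9,0.7,-1.5],[3.7,0,0]]]'
python3 - <<'E'
from h import *
yaw=np.radians(1.4)
plan([.46,.0676,.30],down(yaw,[0,1,0],-30));plan([.5432,.0676,.235],down(yaw,[0,1,0],-30))
E
```

```text
time: 9.7
position: [0.4213, -0.1984, 0.3749]
tool_rot: [-0.039, 3.137, -0.0]
wrist_force: [-0.2, -0.6, -1.3]
grip_width: 0.0
grip_force: 0.0
shift [-1.13, 6.62, 1.87] turn [0.12, -4.96, 0.0]
shift [-3.2, 6.57, 3.51] turn [0.12, -4.96, 0.0]
```

```bash
python3 -m inch '[[0,[-1.1,6.6,1.9],[0.1,-5,0]],[0,[-1.1,6.6,1.9],[0.1,-5,0]],[0,[-1.1,6.6,1.9],[0.1,-5,0]],[0,[-1.1,6.6,1.9],[0.1,-5,0]],[0,[-1.1,6.6,1.9],[0.1,-5,0]],[0,[-1.1,6.6,1.9],[0.1,-5,0]],[0,[-1.1,6.6,1.9],[0.1,-5,0]],[0,[-1.1,6.6,1.9],[0.1,-5,0]],[0,[-1.1,6.6,1.9],[0.1,-5,0]]]'
python3 - <<'E'
from h import *
yaw=np.radians(1.4)
plan([.5432,.0676,.240],down(yaw,[0,1,0],-30))
cv2.imwrite("pics/w2.png",optics.get_image("wrist")[:,:,::-1])
E
```

```text
time: 10.6
position: [0.4599, 0.0649, 0.2991]
tool_rot: [-0.028, 2.614, -0.007]
wrist_force: [-0.5, 0.0, 1.0]
grip_width: -0.0001
grip_force: 0.0
shift [-1.06, 0.04, 2.32] turn [0.01, 0.03, -0.03]
```

View pics/w2.png

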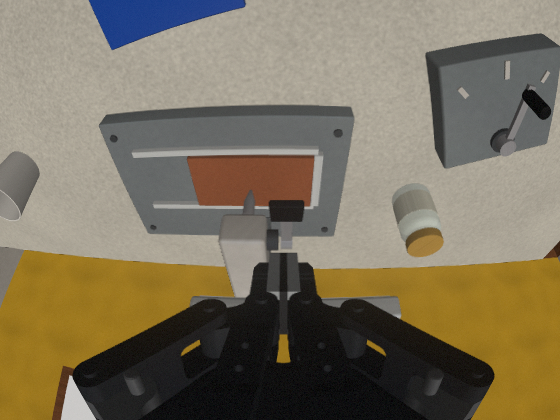

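The wrist view shows the tab at (287,208), straight ahead of the fingers, with the lamp behind and above them, and the tile against the stop at column 314. I approach above the tab.

```bash
python3 -c "
from h import *
s=ctrl.read_state()
for p in ((287,202),(287,218)):
    o,d=ray('wrist',p,s)
    for x in (.535,.55,.565): print(p,(o+d*(x-o[0])/d[0]).round(4))
"
python3 -m inch '[[0,[-0.4,0,0.8],[0,0,0]],[0,[-0.8,0,1.6],[0,0,0]],[0,[-1.06,0,2.3],[0,0,0]],[0,[-1.06,0,2.3],[0,0,0]],[0,[-1.06,0,2.3],[0,0,0]]]'
python3 -c "
from h import *
yaw=np.radians(1.4)
plan([.5432,.0676,.205],down(yaw,[0,1,0],-30));plan([.5432,.0676,.11],down(yaw,[0,1,0],-30))"
```

```text
(287, 202) [0.535  0.0677 0.1887]
(287, 202) [0.55   0.068  0.1753]
(287, 202) [0.565  0.0684 0.1619]
(287, 218) [0.535  0.0677 0.2071]
(287, 218) [0.55   0.0681 0.1949]
(287, 218) [0.565  0.0685 0.1828]
time: 11.15
position: [0.5428, 0.0658, 0.2408]
tool_rot: [-0.028, 2.615, -0.008]
wrist_force: [0.1, -0.5, 0.1]
grip_width: 0.0003
grip_force: 0.0
shift [0.44, 0.05, 0.78] turn [-0.0, 0.03, -0.03]
shift [1.63, 0.08, 2.83] turn [-0.0, 0.03, -0.03]
```

```bash
python3 -m inch '[[0,[0.12,0.05,0.22],[0,0,0]],[0,[0.25,0.05,0.43],[0,0,0]],[0,[0.3,0.05,0.52],[0,0,0]],[0,[0.35,0.05,0.61],[0,0,0]],[0,[0.4,0.05,0.69],[0,0,0]],[0,[0.45,0.05,0.78],[0,0,0]],[0,[0.5,0.05,0.87],[0,0,0]]]'
```

```text
time: 11.85
position: [0.5432, 0.0684, 0.2006]
tool_rot: [-0.029, 2.614, -0.006]
wrist_force: [0.2, 0.2, 0.4]
grip_width: -0.0001
grip_force: 0.0
```

```bash
python3 -m inch '[[0,[0.05,0,0.09],[0,0,0]],[0,[0.1,0,0.17],[0,0,0]],[0,[0.15,0,0.26],[0,0,0]],[0,[0.2,0,0.35],[0,0,0]]]'
```

```text
time: 12.25
position: [0.5434, 0.0682, 0.1844]
tool_rot: [-0.029, 2.614, -0.006]
wrist_force: [-0.9, 0.5, 0.7]
grip_width: -0.0003
grip_force: 0.8
```

```bash
python3 -m inch '[[0,[0.05,0,0.09],[0,0,0]],[0,[0.1,0,0.17],[0,0,0]],[0,[0.15,0,0.26],[0,0,0]],[0,[0.2,0,0.35],[0,0,0]],[0,[0.25,0,0.43],[0,0,0]]]'
```

```text
time: 12.75
position: [0.5433, 0.068, 0.1644]
tool_rot: [-0.029, 2.614, -0.006]
wrist_force: [-1.0, 1.1, 1.4]
grip_width: 0.0003
grip_force: 0.8
```

```bash
python3 -m inch '[[0,[0.04,0,0.06],[0,0,0]],[0,[0.08,0,0.13],[0,0,0]],[0,[0.11,0,0.19],[0,0,0]],[0,[0.15,0,0.26],[0,0,0]],[0,[0.19,0,0.32],[0,0,0]],[0,[0.22,0,0.39],[0,0,0]],[0,[0.26,0,0.45],[0,0,0]],[0,[0.3,0,0.52],[0,0,0]]]'
```

```text
time: 13.55
position: [0.5436, 0.0679, 0.1407]
tool_rot: [-0.029, 2.613, -0.006]
wrist_force: [0.6, -0.3, 1.2]
grip_width: 0.0004
grip_force: 0.7
```

```bash
python3 -m inch '[[0,[0.04,0,0.06],[0,0,0]],[0,[0.08,0,0.13],[0,0,0]],[0,[0.11,0,0.19],[0,0,0]],[0,[0.15,0,0.26],[0,0,0]],[0,[0.19,0,0.32],[0,0,0]],[0,[0.21,0,0.36],[0,0,0]]]'
```

```text
time: 14.15
position: [0.5435, 0.0676, 0.1238]
tool_rot: [-0.029, 2.614, -0.006]
wrist_force: [0.2, 0.7, 1.0]
grip_width: 0.0001
grip_force: 0.7
```

```bash
python3 -m inch '[[0,[0.02,0,0.03],[0,0,0]],[0,[0.03,0,0.06],[0,0,0]]]'
```

```text
time: 14.35
position: [0.5436, 0.0675, 0.1213]
tool_rot: [-0.029, 2.614, -0.006]
wrist_force: [0.7, 0.1, 1.6]
grip_width: -0.0001
grip_force: 0.7
```

```bash
python3 -m inch '[[0,[0.02,0,0.03],[0,0,0]],[0,[0.03,0,0.06],[0,0,0]]]'
```

```text
time: 14.55
position: [0.5438, 0.0675, 0.1186]
tool_rot: [-0.029, 2.614, -0.006]
wrist_force: [0.8, 0.4, 0.9]
grip_width: -0.0001
grip_force: 0.7
```

```bash
python3 -m inch '[[0,[0.02,0,0.03],[0,0,0]],[0,[0.03,0,0.06],[0,0,0]]]'
```

```text
time: 14.75
position: [0.5445, 0.0677, 0.1169]
tool_rot: [-0.029, 2.612, -0.006]
wrist_force: [-20.2, -1.7, 39.4]
grip_width: 0.0
grip_force: 22.3
```

```bash
python3 -m inch '[[0,[0.02,0,0.03],[0,0,0]],[0,[0.03,0,0.05],[0,0,0]]]'
```

```text
time: 14.95
position: [0.545, 0.0677, 0.1159]
tool_rot: [-0.029, 2.61, -0.005]
wrist_force: [-36.7, -3.5, 69.8]
grip_width: 0.0001
grip_force: 39.4
```

```bash
python3 -m inch '[[0,[0.01,0,0.02],[0,0,0]],[0,[0.02,0,0.04],[0,0,0]]]'
```

```text
time: 15.15
position: [0.5453, 0.0678, 0.115]
tool_rot: [-0.028, 2.608, -0.004]
wrist_force: [-53.0, -5.6, 94.8]
grip_width: 0.0001
grip_force: 53.9
```

It hit the stop at z≈0.117 as predicted. The stop is stiff and the last small steps pressed harder than needed, so I release straight away.

```bash
python3 -m inch '[[0,[-0.04,0,-0.08],[0,0,0]],[0,[-0.12,0,-0.22],[0,0,0]],[0,[-0.25,0,-0.43],[0,0,0]],[0,[-0.37,0,-1],[0,0,0]],[0,[-0.37,0,-2],[0,0,0]],[0,[-0.37,0,-3],[0,0,0]],[0,[-0.37,0,-4],[0,0,0]],[0,[-0.37,0,-4],[0,0,0]]]'
python3 - <<'E'
from h import *
s=ctrl.read_state()
cv2.imwrite("pics/w3.png",optics.get_image("wrist")[:,:,::-1])
b=np.radians(21.9);n=np.array([-np.sin(b),np.cos(b)]) # box +y
k=np.array([.4587,.3738]);tan=np.array([.0,1.])
R=down(b)
plan([.40,.25,.30],R)
pre=np.r_[k+[0,.055],.20];print(pre);plan(pre,R)
E
```

```text
time: 15.95
position: [0.476, 0.0679, 0.2622]
tool_rot: [-0.028, 2.607, -0.004]
wrist_force: [0.3, 0.4, -0.8]
grip_width: -0.0003
grip_force: 0.0
shift [1.04, 4.58, -1.82] turn [-1.01, 5.01, -3.36]
[0.4587 0.4288 0.2   ]
shift [0.95, 9.05, 1.09] turn [-1.01, 5.01, -3.36]
```

View pics/w3.png

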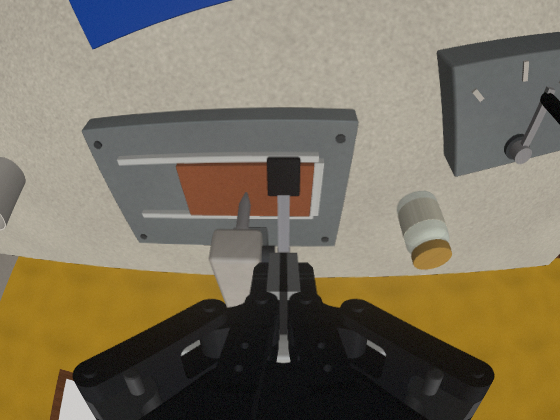

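The lift lever is down: the tab is now at (284,175) and low over the tile, the pen is on the tile, and the tile is still at the stop. On to the feed knob.

```bash
python3 -c "
from h import *
R=down(np.radians(13));plan([.4485,.412,.22],R)"
python3 -m inch '[[0,[1,4.5,-1.5],[-0.8,5,-2]],[0,[1,4.5,-1.5],[-0.8,5,-2]],[0,[1,4.5,-1.5],[-0.8,5,-2]],[0,[1,4.5,-1.5],[-0.8,5,-2]],[0,[1,4.5,-1.5],[-0.8,5,-2]],[0,[1,4.5,-1.5],[-0.8,5,-2]]]'
python3 -c "
from h import *
R=down(np.radians(13));plan([.4485,.412,.22],R);plan([.4485,.412,.085],R)"
```

```text
shift [0.93, 8.63, 0.53] turn [-0.61, 5.06, -1.91]
time: 16.6
position: [0.4082, 0.2468, 0.2855]
tool_rot: [0.378, -3.117, -0.022]
wrist_force: [0.9, -1.2, -0.3]
grip_width: -0.0002
grip_force: 0.0
shift [-1.97, 3.75, 1.69] turn [0.13, -0.0, 0.14]
shift [-1.97, 3.7, 5.06] turn [0.13, -0.0, 0.14]
```

```bash
python3 -m inch '[[0,[-2,3.7,1.7],[0.1,0,0.1]],[0,[-2,3.7,1.7],[0.1,0,0.1]],[0,[-2,3.7,1.7],[0.1,0,0.1]],[0,[-2,3.7,1.7],[0.1,0,0.1]],[0,[-2,3.7,1.7],[0.1,0,0.1]],[0,[-2,3.7,1.7],[0.1,0,0.1]]]'
python3 - <<'E'
from h import *
s=ctrl.read_state();print(s["position"])
im=optics.get_image("wrist")[:,:,::-1];cv2.imwrite("pics/w4.png",im)
R=down(np.radians(13));plan([.4485,.412,.085],R);plan([.4587,.3635,.085],R)
for n,X in (("knob",(.4564,.3736,.107)),("pivot",(.5412,.3788,.068)),("tcp now down",(.4485,.412,.085))): print(n,proj("wrist",X,s).round(0))
E
```

```text
time: 17.2
position: [0.4502, 0.4093, 0.2204]
tool_rot: [-0.36, 3.12, 0.005]
wrist_force: [0.4, 0.2, -0.3]
grip_width: -0.0001
grip_force: 0.0
[0.45024589 0.40928591 0.22044891]
shift [0.04, 0.07, 3.41] turn [0.03, 0.02, 0.02]
shift [0.06, -1.16, 3.4] turn [0.03, 0.02, 0.02]
knob [240. 196.]
pivot [235. 263.]
tcp now down [287. 190.]
```

View pics/w4.png

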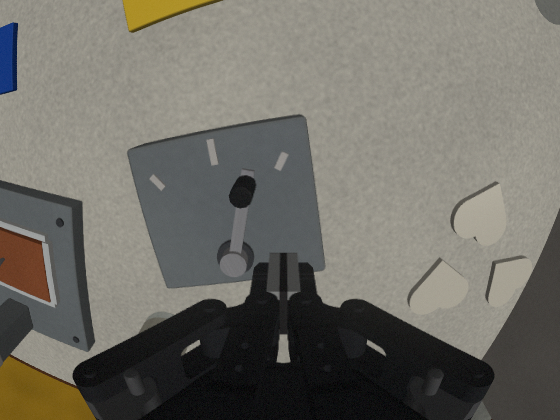

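The knob top is at ≈(240,195) and the pivot at (232,265), both as predicted. The middle rib is at (212,152). I go down beside the knob.

```bash
python3 -m inch '[[0,[0,0.07,1],[0,0,0]],[0,[0,0.07,2],[0,0,0]],[0,[0,0.07,3],[0,0,0]],[0,[0,0.07,3.4],[0,0,0]],[0,[0,0.07,3.4],[0,0,0]]]'
python3 -m inch '[[0,[0,-0.15,0],[0,0,0]],[0,[0,-0.3,0],[0,0,0]],[0,[0,-0.45,0],[0,0,0]],[0,[0,-0.6,0],[0,0,0]],[0,[0,-0.72,0],[0,0,0]],[0,[0,-0.84,0],[0,0,0]],[0,[0,-0.92,0],[0,0,0]],[0,[0,-1,0],[0,0,0]],[0,[0,-1,0],[0,0,0]]]'
python3 - <<'E'
from h import *
s=ctrl.read_state()
im=optics.get_image("wrist")[:,:,::-1];cv2.imwrite("pics/w5.png",im)
plan([.4587,.3635,.085],down(np.radians(13)))
pv=np.array([.5412,.3788])
h=im.max(2)
for a in (.4,.5,.6,.7):
    t=np.radians(-157.7)+a-.6;print(a,proj("wrist",np.r_[pv+.085*np.array([np.cos(t),np.sin(t)]),.107],s).round(0))
E
```

```text
time: 17.75
position: [0.4494, 0.4122, 0.0848]
tool_rot: [0.36, -3.121, -0.005]
wrist_force: [-0.7, -0.0, 0.0]
grip_width: 0.0004
grip_force: 0.0
time: 18.65
position: [0.459, 0.3745, 0.0858]
tool_rot: [-0.361, 3.119, 0.008]
wrist_force: [0.3, 0.2, -0.1]
grip_width: 0.0002
grip_force: 0.0
shift [0.07, -0.27, 0.02] turn [0.05, 0.02, 0.03]
0.4 [260. 283.]
0.5 [241. 283.]
0.6 [222. 284.]
0.7 [205. 287.]
```

```bash
python3 -m inch '[[0,[0,-0.07,0],[0,0,0]],[0,[0,-0.14,0],[0,0,0]],[0,[0,-0.2,0],[0,0,0]],[0,[0,-0.23,0],[0,0,0]]]'
python3 -m inch '[[0,[0,0.3,0],[0,0,0]],[0,[0,0.7,0],[0,0,0]],[0,[0,0.7,-1.2],[0,0,0]],[0,[0,0.7,-2.4],[0,0,0]],[0,[0,0.7,-3.6],[0,0,0]],[0,[0,0.7,-3.6],[0,0,0]]]'
python3 - <<'E'
from h import *
s=ctrl.read_state();print(s["position"])
im=optics.get_image("wrist")[:,:,::-1];cv2.imwrite("pics/w6.png",im)
pv=np.array([.5412,.3788]);print("pv",proj("wrist",np.r_[pv,.068],s))
for a in (.4,.5,.6,.7):
    t=np.radians(-157.7)+a-.6;print(a,proj("wrist",np.r_[pv+.085*np.array([np.cos(t),np.sin(t)]),.107],s).round(0))
cv2.imwrite("pics/w6c.png",cv2.resize(im[100:320,100:380],(760,597),interpolation=cv2.INTER_CUBIC))
E
```

```text
time: 19.1
position: [0.4612, 0.3659, 0.0858]
tool_rot: [-0.361, 3.119, 0.009]
wrist_force: [1.2, 0.8, -0.3]
grip_width: 0.0
grip_force: 0.8
time: 19.7
position: [0.4555, 0.3963, 0.2368]
tool_rot: [-0.363, 3.111, 0.018]
wrist_force: [0.3, 0.6, -0.9]
grip_width: -0.0002
grip_force: 0.0
[0.45551854 0.39633632 0.23678189]
pv [248.18466025 252.21208769]
0.4 [245. 186.]
0.5 [235. 186.]
0.6 [225. 187.]
0.7 [216. 189.]
```

View pics/w6c.png

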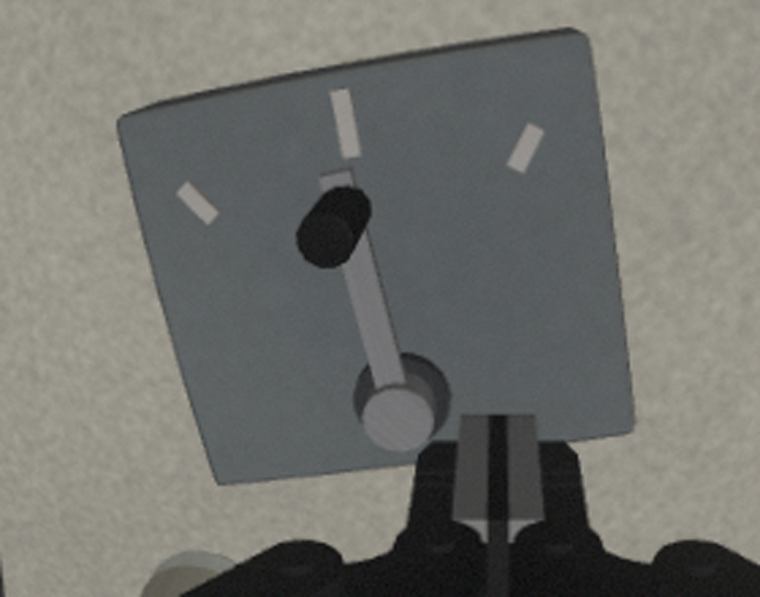

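The knob is now close to the middle rib: the lever end is at crop (338,178) and the rib spans (341,90) to (351,157). Now the lever's angle against the rib.

```bash
python3 - <<'E'
from h import *
s=ctrl.read_state();f=lambda x,y,z:onz("wrist",(100+x/(760/280),100+y/(597/220)),z,s)[:2]
an=lambda d:np.degrees(np.arctan2(d[1],d[0])).round(1)
a,b=f(338,178,.067),f(390,384,.067);ro,ri=f(341,90,.053),f(351,157,.053);k=f(325,240,.107)
L=f(197,203,.052);Rr=f(525,148,.052);r=(ro+ri)/2
# pivot: centre of circle through rib centres
A=np.array([2*(L-r),2*(Rr-r)]);pv=np.linalg.solve(A,[L@L-r@r,Rr@Rr-r@r]);print("pivot",pv.round(4),"r",np.linalg.norm(L-pv).round(4))
print("lever",an(a-b),"end-pv",an(a-pv),np.linalg.norm(a-pv).round(4),"knob",k.round(4),an(k-pv),"rib",an(ro-ri),an(r-pv),"L/R",an(Rr-pv),an(L-pv))
p2=np.array([.5412,.3788]);print("with pv1:",an(a-p2),an(k-p2),an(r-p2))
E
```

```text
pivot [0.5405 0.376 ] r 0.1144
lever -155.8 end-pv -155.9 0.0972 knob [0.4628 0.3407] -155.6 rib -160.2 -158.2 L/R 167.7 -123.7
with pv1: -154.5 -154.1 -157.1
```

The lever is about 2.4° (3.6 mm) past the mark, so I nudge it back from the other side.

```bash
python3 -c "
from h import *
R=down(np.radians(22));plan([.4795,.300,.22],R);plan([.4795,.300,.085],R)"
```

```text
shift [-0.05, -2.46, 0.32] turn [0.07, 0.08, -1.45]
shift [-0.03, -2.49, 3.69] turn [0.07, 0.08, -1.45]
```

```bash
python3 -m inch '[[0,[0,-1.2,0.3],[0,0,-1.4]],[0,[0,-2.4,0.3],[0,0,-1.4]],[0,[0,-2.5,0.3],[0,0,-1.4]],[0,[0,-2.5,0.3],[0,0,-1.4]],[0,[0,-2.5,1.3],[0,0,-1.4]],[0,[0,-2.5,2.3],[0,0,-1.4]],[0,[0,-2.5,3.2],[0,0,-1.4]],[0,[0,-2.5,3.7],[0,0,-1.4]],[0,[0,-2.5,3.7],[0,0,-1.4]],[0,[0,-2.5,3.7],[0,0,-1.4]]]'
python3 -c "
from h import *
plan([.4706,.3235,.085],down(np.radians(22)))"
```

```text
time: 20.75
position: [0.4768, 0.2976, 0.0815]
tool_rot: [-0.592, 3.084, 0.009]
wrist_force: [0.1, -0.4, 0.0]
grip_width: -0.0001
grip_force: 0.0
shift [-0.1, 0.66, -0.08] turn [0.05, 0.02, -0.05]
```

```bash
python3 -m inch '[[0,[-0.05,0.2,-0.08],[0,0,0]],[0,[-0.1,0.38,-0.08],[0,0,0]],[0,[-0.1,0.48,-0.08],[0,0,0]],[0,[-0.1,0.5,-0.08],[0,0,0]],[0,[-0.1,0.5,-0.08],[0,0,0]]]'
python3 -m inch '[[0,[0,0.03,0],[0,0,0]],[0,[0,0.03,0],[0,0,0]]]'
python3 -m inch '[[0,[0,0.03,0],[0,0,0]],[0,[0,0.03,0],[0,0,0]]]'
python3 -m inch '[[0,[0,0.03,0],[0,0,0]],[0,[0,0.03,0],[0,0,0]]]'
```

```text
time: 21.25
position: [0.4737, 0.3163, 0.085]
tool_rot: [-0.589, 3.083, 0.009]
wrist_force: [0.0, -0.3, -0.3]
grip_width: -0.0001
grip_force: 0.0
time: 21.45
position: [0.4733, 0.3171, 0.0847]
tool_rot: [-0.588, 3.084, 0.008]
wrist_force: [0.2, -0.2, 0.3]
grip_width: 0.0002
grip_force: 0.0
time: 21.65
position: [0.4728, 0.3184, 0.0847]
tool_rot: [-0.589, 3.084, 0.009]
wrist_force: [-0.1, 0.6, 0.2]
grip_width: -0.0003
grip_force: 0.0
time: 21.85
position: [0.4723, 0.3196, 0.0847]
tool_rot: [-0.589, 3.084, 0.009]
wrist_force: [-0.6, 1.0, 0.1]
grip_width: -0.0004
grip_force: 0.0
```

```bash
for i in 1; do :; done; python3 -m inch '[[0,[0,0.03,0],[0,0,0]],[0,[0,0.03,0],[0,0,0]]]'
python3 -m inch '[[0,[0,0.03,0],[0,0,0]],[0,[0,0.03,0],[0,0,0]]]'
python3 -m inch '[[0,[0,0.03,0],[0,0,0]],[0,[0,0.03,0],[0,0,0]]]'
```

```text
time: 22.05
position: [0.4719, 0.3205, 0.0847]
tool_rot: [-0.589, 3.084, 0.008]
wrist_force: [-0.2, -1.2, 0.3]
grip_width: -0.0
grip_force: 0.4
time: 22.25
position: [0.4714, 0.3216, 0.0847]
tool_rot: [-0.589, 3.084, 0.008]
wrist_force: [-0.5, -1.5, 0.7]
grip_width: -0.0
grip_force: 0.6
time: 22.45
position: [0.4709, 0.3229, 0.0847]
tool_rot: [-0.589, 3.084, 0.008]
wrist_force: [-0.3, -1.7, -1.1]
grip_width: 0.0
grip_force: 0.6
```

```bash
python3 -m inch '[[0,[0,0.015,0],[0,0,0]],[0,[0,0.015,0],[0,0,0]]]'
python3 -m inch '[[0,[0,-0.3,0],[0,0,0]],[0,[0,-0.8,0],[0,0,0]],[0,[0,-0.8,-1.2],[0,0,0]],[0,[0,-0.8,-2.4],[0,0,0]],[0,[0,-0.8,-3.6],[0,0,0]],[0,[0,1.5,-3.8],[0,0,0]],[0,[0,1.5,-3.8],[0,0,0]],[0,[0,1.5,-3.8],[0,0,0]],[0,[0,1.5,-3.8],[0,0,0]]]'
python3 - <<'E'
from h import *
s=ctrl.read_state();print(s["position"],proj("wrist",np.array([.4618,.3453,.107]),s))
im=optics.get_image("wrist")[:,:,::-1].copy();cv2.imwrite("pics/w7.png",im)
s6=dict(position=np.array([.45551854,.39633632,.23678189]),tool_rot=np.array([-.363,3.111,.018]))
for nm,I,S in (("before",cv2.imread("pics/w6.png"),s6),("after",im,s)):
    g=I.max(2);q=proj("wrist",np.array([.4618,.3453,.087]),S)
    m=(g<35).astype(np.uint8);n,l,st,c=cv2.connectedComponentsWithStats(m)
    i=min([i for i in range(1,n) if 100<st[i][4]<1500],key=lambda i:np.hypot(*(c[i]-q)));k=onz("wrist",c[i],.087,S)[:2]
    m=cv2.inRange(I,(105,)*3,(255,)*3);cs=[]
    n,l,s2,c2=cv2.connectedComponentsWithStats(m)
    for X in ((.4285,.4032,.052),(.435,.3352,.052),(.4775,.2823,.052)):
        e=proj("wrist",np.array(X),S);ii=[j for j in range(1,n) if 15<s2[j][4]<400]
        j=min(ii,key=lambda j:np.hypot(*(c2[j]-e))) if ii else None
        cs.append((e.round(0),c2[j].round(1),s2[j][4],onz("wrist",c2[j],.053,S)[:2]) if j else None)
    print(nm,"knob px",c[i],st[i][4],k.round(4));print(cs)
    if all(cs):
        L,r,Rr=[x[3] for x in cs];pv=np.linalg.solve(np.array([2*(L-r),2*(Rr-r)]),[L@L-r@r,Rr@Rr-r@r])
        a=lambda d:np.degrees(np.arctan2(d[1],d[0])).round(2);print("pv",pv.round(4),np.linalg.norm(L-pv).round(4),"knob",a(k-pv),np.linalg.norm(k-pv).round(4),"mid",a(r-pv))
E
```

```text
time: 22.65
position: [0.4708, 0.3234, 0.0847]
tool_rot: [-0.589, 3.084, 0.008]
wrist_force: [-1.1, -0.7, -0.3]
grip_width: 0.0001
grip_force: 0.6
time: 23.55
position: [0.4485, 0.3786, 0.2371]
tool_rot: [-0.591, 3.083, 0.009]
wrist_force: [-0.0, -0.7, 0.0]
grip_width: -0.0
grip_force: 0.0
[0.44846062 0.37858459 0.237101  ] [242.72212588 193.06863618]
before knob px [222.54174397 183.2244898 ] 539 [0.4658 0.3409]
[(array([295., 153.]), array([293.3, 154.2]), np.int32(141), array([0.42992729, 0.40182323])), (array([228., 145.]), array([226.9, 145.1]), np.int32(192), array([0.43563073, 0.33393168])), (array([174., 173.]), array([172.2, 174.5]), np.int32(117), array([0.47865915, 0.28114279]))]
pv [0.5425 0.3771] 0.1152 knob -154.74 0.0848 mid -158.0
after knob px [243.4402277  189.25237192] 527 [0.4645 0.3446]
[(array([312., 169.]), array([310.9, 170. ]), np.int32(130), array([0.42997846, 0.40197239])), (array([249., 151.]), array([247.1, 151.6]), np.int32(188), array([0.43611303, 0.33421035])), (array([188., 171.]), array([186.9, 171.6]), np.int32(118), array([0.47866901, 0.28114509]))]
pv [0.5454 0.3783] 0.1178 knob -157.39 0.0877 mid -158.05
```

The feed lever is now within about 0.7–1° of the middle mark, which is good. I do a last numeric check and hand in.

```bash
python3 - <<'E'
from h import *
im=optics.get_image("top")[:,:,::-1].copy();h=cv2.cvtColor(im,cv2.COLOR_BGR2HSV)
m=((h[...,0]<20)&(h[...,1]>130)).astype(np.uint8);m[:140]=0;m[175:]=0;m[:,:235]=0;m[:,330:]=0
xs=np.nonzero(m)[1];print("tile",xs.min(),xs.max())
v=im[170:195,242:262].max(2);y,x=np.nonzero(v<45);print("tab",x.mean()+242,y.mean()+170,"expect",proj("top",np.array([.6451-.0921-.0,.068,.120])))
print(ctrl.read_state()["time"],ctrl.close_job())
E
```

```text
tile 241 292
tab 251.0 185.6701030927835 expect [251.6121492  186.00696107]
the job is handed in; nothing more can be done
23.65 None
```

The job is handed in at 23.65 s: the tile is home against the stop, the lift lever is fully down with the pen on the tile, and the feed lever is within about 1° of the middle mark. I overpressed the lift lever at its stop (wrist force reached about 95–110 N, just under the 120 N limit). The lamp, jar, tub and heart plaque were not touched as far as the arm's path and forces show, but I did not measure them again at the end.

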